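Empty cured castings from the pouring pot

TASK

Take the mixing stick off the top of the pouring pot and lay it flat on the blue mat. Then take the pot by its handle, tip it low over the grey tray (its mouth no more than about 20 cm above the table) until all four resin castings have dropped out into the tray, and stand the empty pot upright again on its cork coaster. Let go of everything, and leave the dropper bottle and the two vials where they are.

Things in the scene. Friction and masses are not known exactly. Their poses are not given: they have to be found in the camera images.
- coaster: round cork coaster, 110 mm across, 5 mm thick, fixed to the table; origin at the centre of its underside, z up
- mat: flat blue silicone mat, 110 (x) x 180 (y) x 4 mm, fixed to the table; origin at the centre of its underside, long side along its y
- tray: open grey tray with a dark floor, 240 (x) x 190 (y) mm outside, rim 45 to 49 mm above the table, inner floor 5 mm up, walls 5 mm, fixed; origin at the centre of its underside, long side along its x
- pot_grip (a point): centre of the black handle of the aluminium pouring pot. The handle is a straight level bar that points along the pot's own -x from the rim, 52 mm long (x), 14 mm thick (y), 22 mm tall (z). This point is 95 mm from the pot's axis and 52 mm above its foot. Axes are the pot's: z up out of its mouth, x from the handle to the opposite lip
- pot_foot (a point): centre of the underside of the same pot (same axes). The pot is an open flared cup, 116 mm across the rim, 62 mm across the foot, 60 mm high, wall 3 mm, floor 4 mm, smooth and slippery inside, about 90 g: the castings slide out once it is tipped by about 80 to 95 degrees, all surely by 100
- pot_mouth (a point): the same pot: centre of its open mouth, on its axis in the plane of the rim, 60 mm above the foot
- stick_mid (a point): centre of a flat wooden mixing stick, 18 (x) x 150 (y) x 9 (z) mm, 20 g, long along its y; at the start it lies flat across the rim of the pot, roughly square to the handle
- gem_0_mid (a point): centre of a crimson cured resin casting, a faceted eight-sided gem 23 mm across and 17 mm high, 12 g; at the start on the floor of the pot
- gem_1_mid (a point): centre of a blue cured resin casting, a faceted eight-sided gem 23 mm across and 17 mm high, 12 g; at the start on the floor of the pot
- gem_2_mid (a point): centre of an amber cured resin casting, a faceted eight-sided gem 23 mm across and 17 mm high, 12 g; at the start on the floor of the pot
- gem_3_mid (a point): centre of a sea-green cured resin casting, a faceted eight-sided gem 23 mm across and 17 mm high, 12 g; at the start on the floor of the pot
- dropper_mid (a point): centre of a teal dropper bottle with a black cap, 25 mm across, 80 mm tall, standing loose behind the work; leave alone
- vial_pink_mid (a point): centre of a small vial of rose glitter with a white cap, 27 mm across, 45 mm tall, standing loose; leave alone
- vial_purple_mid (a point): centre of a small vial of plum glitter with a white cap, 27 mm across, 44 mm tall, standing loose; leave alone
There are look-alikes about, which are no part of the job. Of the things like the part that bears stick_mid, leave any that is yellow; of the rest the larger one is meant.

How it is judged:
On the way, in this order (a step that is already met when the one before it is completed fails the run):
1. the stick lies flat on the blue mat, let go, with the pot still on the coaster (x of stick_mid in the frame of mat between -0.05 and 0.05 m and y of stick_mid in the frame of mat between -0.08 and 0.08 m and z of stick_mid in the frame of mat between 0.004 and 0.014 m and contact force between stick and the fingers below 0.1 N and angle between the z axis of stick_mid and the z axis of mat, either way round below 0.15 rad and horizontal distance between pot_foot and coaster below 0.05 m), for 0.2 s.
2. the pot is tipped well over above the tray (angle between pot_foot's own z axis and vertical above 1 rad and x of pot_mouth in the frame of tray between -0.143 and 0.143 m and y of pot_mouth in the frame of tray between -0.118 and 0.118 m), for 0.02 s.
3. all four castings are in the tray (x of gem_0_mid in the frame of tray between -0.118 and 0.118 m and y of gem_0_mid in the frame of tray between -0.093 and 0.093 m and z of gem_0_mid in the frame of tray between 0 and 0.04 m and x of gem_1_mid in the frame of tray between -0.118 and 0.118 m and y of gem_1_mid in the frame of tray between -0.093 and 0.093 m and z of gem_1_mid in the frame of tray between 0 and 0.04 m and x of gem_2_mid in the frame of tray between -0.118 and 0.118 m and y of gem_2_mid in the frame of tray between -0.093 and 0.093 m and z of gem_2_mid in the frame of tray between 0 and 0.04 m and x of gem_3_mid in the frame of tray between -0.118 and 0.118 m and y of gem_3_mid in the frame of tray between -0.093 and 0.093 m and z of gem_3_mid in the frame of tray between 0 and 0.04 m), for 0.2 s.
At the end, for the whole second after the job is handed in: The stick lies flat on the blue mat (its centre on the mat, 5 to 10 mm or more inside the edge); all four castings lie in the tray, below its rim; the pot stands upright (within 5 degrees) on the coaster, its foot within 30 mm of the coaster's centre; everything is released and still (all of step 3 and x of stick_mid in the frame of mat between -0.05 and 0.05 m and y of stick_mid in the frame of mat between -0.08 and 0.08 m and z of stick_mid in the frame of mat between 0.004 and 0.014 m and horizontal distance between pot_foot and coaster below 0.03 m and z of pot_foot in the frame of coaster between 0.002 and 0.009 m and angle between pot_foot's own z axis and vertical below 0.08 rad and angle between the z axis of stick_mid and the z axis of mat, either way round below 0.15 rad and contact force between each of stick, pot and the fingers below 0.1 N); the robot touches nothing.
It fails at once if a bystander (dropper bottle or vial) was shoved more than 30 mm or knocked over (distance of any of dropper_mid, vial_pink_mid, vial_purple_mid from where it was at the start of the episode above 0.03 m or angle between any of dropper_mid, vial_pink_mid, vial_purple_mid's own z axis and vertical above 0.6 rad).
It fails at once if the pot was tipped with its mouth more than 28 cm above the table (angle between pot_foot's own z axis and vertical above 1 rad and height (world z) of pot_mouth above 0.28 m).
It also fails if it takes over 56 s, if anything falls off the work surface, if the arm or the gripper's body presses on something with over 40 N, if the wrist force passes 120 N, or if a joint passes its speed limit or range.

ROBOT

A 6-joint arm with a two-finger parallel gripper is mounted at the origin on a cart in front of the work surface, level with it; the furniture and walls round the work are solid. World frame = base frame: x ahead of the robot, y to its left, z up, the work surface at z = 0. Lengths are in m, angles in rad, forces in N, time in s.
With the tool pointing down it reaches from about 0.425 to 0.95 m from the base axis. Payload 3.5 kg.
Tool frame: the origin (TCP) lies between the finger pads; the fingertips stand 17 mm ahead of it and the grasp point (between the pads) lies 2 mm behind it; z points along the fingers, y is the direction in which the jaws open and shut (so a half turn about z gives the same grasp; the last joint's range is limited). The gripper opens to 85 mm and grips with 20 to 120 N. Pads are 22 mm wide; open, the fingers measure 114 mm over their backs; the gripper's body (76 mm by 85 mm) begins 54 mm behind the grasp point. The pads swing forward as they close: fully open they stand 13 mm farther back than shut.
Start: joints at [-1.436, 0.286, 1.577, -0, 1.279, -0.15], TCP at [0.19, -0.648, 0.248] pointing down, gripper open.
Joint ranges: [-2.77, 2.77], [-0.9, 2.22], [0.21, 2.48], [-1.53, 4.67], [0.24, 2.81], [-2.84, 2.84]. Speed limits (rad/s): [2.79, 2.79, 3.14, 3.14, 3.14, 3.14].

INTERFACE

Orientations are given as a unit quaternion [x, y, z, w].
In Python, from plant import ctrl gives the robot as it stands.
- The arm moves only by the tool carry_out, never from a script. Its argument "commands" is a list of rows, each an object with "delta_pos": the shift along the tool's x, y, z in m, a list of three; "delta_rot": the turn, a rotation vector about the tool's x, y, z in rad, a list of three; "claw": the opening in per cent of the stroke, from 0 (shut) to 100 (fully open). A call has 1 to 8 rows; each row is the pose to reach, as a shift and turn from the pose measured when the call began, along the tool's axes at that moment; what a row does not reach only later rows make up. A row lasts 1/12 s, in which the tool goes at most 41.7 mm and 7.16 degrees, less where a joint would pass 70% of its speed; a pose out of reach is approached as far as the arm can. A call with a gripper value outside its range is refused whole. The fingers move at their own pace and stop on an object; "force" is the grip in N (left out, the last holds). Time passes only in rows, so rows that repeat a pose let the fingers close. It gives the time, the measured TCP pose, the force and the opening at its end, in the units of the state.
- ctrl.get_state(): the state, without advancing time (a new reading comes with each control period).
- ctrl.read_camera(name): name is "scene" or "top" or "wrist"; returns (picture, depth): 420x560x3 uint8, red, green, blue; 420x560 float32, m along the optical axis (not along the pixel's ray), 0 where there is no reading.
- ctrl.camera_info(name): a dict with "fx", "fy", "cx", "cy" (pixels), "rvec" (rotation vector, rad) and "tvec" (3), from world to camera coordinates, as OpenCV has them; the wrist camera has in their place "mount" (4x4, takes a point from camera to tool coordinates, whose origin is the TCP and whose axes are the flange's). Camera axes: x right, y down, z forward; pixel columns grow to the right and rows downward; lengths in m; the calibration is good to about 2 mm. A picture is of the moment at which its call begins: read the wrist's pose just before it. camera_info takes no time and is no camera call.
- ctrl.sign_off(): hands the job in, once; it reports no verdict.
The state is a dict: "time": time; "qpos": joint angles; "dq": joint speeds; "joint_efforts": joint torques, N m; "eef_pos": TCP position; "tcp_rot": TCP orientation; "contact_force": force on the tool from outside, world axes, zero at the start; "wrist_torque": the same for the moment, N m; "opening": opening from 0.0 (shut) to 1.0 (fully open).
Only numpy, scipy, OpenCV 4.12 (cv2) and the standard library are available. Lean on these libraries where they do the work, as an engineer would, in place of code of your own. Each camera call takes 0.05 s, during which the arm holds its last target.

## Working session

There is one attempt and no reset: what is moved stays moved. The work goes in short steps, Python scripts to look and compute and a tool call to move; the robot and the scene stay as the last step left them, time stands still between calls to the robot, and variables do not carry over. Pictures are saved under pics/ and viewed, and the job is handed in when it is done.

Besides the shell and the picture viewer there is one more tool, called after "Emit:" as name(argument=value, ...) on one line, values as JSON. carry_out: Moves the arm, as the interface text tells. Its arguments: {"type":"object","properties":{"commands":{"type":"array"},"force":{"type":"number"}},"required":["commands"]}

```bash
mkdir -p pics; ls; python3 - <<'E'
from plant import ctrl
import cv2
s=ctrl.get_state();print(s)
for n in("scene","top","wrist"):
    im,d=ctrl.read_camera(n);cv2.imwrite(f"pics/{n}0.png",im[:,:,::-1])
    import numpy as np;np.save(f"{n}0.npy",d);print(n,ctrl.camera_info(n))
E
```

```text
pics
{'time': 0.0, 'qpos': array([-1.43601237e+00,  2.87188983e-01,  1.57818374e+00, -1.77191137e-06,
        1.27857899e+00, -1.50003636e-01]), 'dq': array([ 0.00032999,  0.00113127,  0.00142657, -0.00085089,  0.00222645,
       -0.00133356]), 'joint_efforts': array([-6.40287799e-04, -4.05986559e+01, -2.92624193e+01, -2.16572307e-04,
        5.87431190e-03, -5.71664060e-06]), 'eef_pos': array([ 0.18958573, -0.64718777,  0.24692793]), 'tcp_rot': array([ 9.89878396e-01,  1.41913245e-01,  8.12784124e-06, -1.17949803e-03]), 'contact_force': array([ 0.08501414,  0.12962238, -1.21651913]), 'wrist_torque': array([-0.05849544, -0.06627772, -0.02561393]), 'opening': 0.9968994556636182}
scene {'fx': 438.0626118950538, 'fy': 438.0626118950538, 'cx': 285.0854276354911, 'cy': 206.24087929109365, 'rvec': array([ 2.24737483, -0.58416439,  0.2528407 ]), 'tvec': array([-0.54872813,  0.12532575,  1.19904921])}
top {'fx': 470.24386994137615, 'fy': 470.24386994137615, 'cx': 284.7865737629089, 'cy': 208.94151288248094, 'rvec': array([ 2.24652463, -1.94883416,  0.2099589 ]), 'tvec': array([-0.22485416,  0.5116645 ,  1.20134061])}
wrist {'fx': 327.6866970988735, 'fy': 327.6866970988735, 'cx': 281.1382676562245, 'cy': 210.71007212311304, 'mount': array([[ 7.60849970e-04, -9.50137076e-01, -3.11831619e-01,
         7.94918952e-02],
       [ 9.99999630e-01,  5.97745251e-04,  6.18634392e-04,
        -1.42396932e-04],
       [-4.01391602e-04, -3.11831974e-01,  9.50137179e-01,
        -1.24788719e-01],
       [ 0.00000000e+00,  0.00000000e+00,  0.00000000e+00,
         1.00000000e+00]])}
```

View pics/scene0.png

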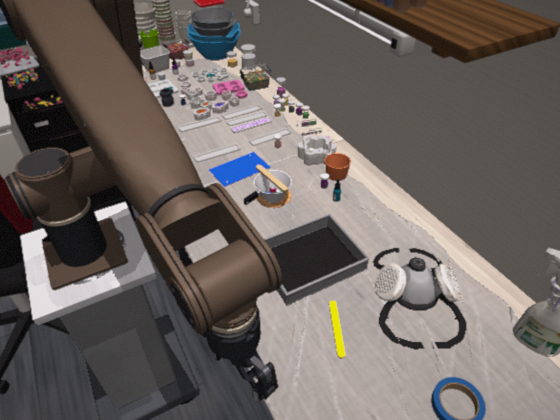

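View pics/top0.png

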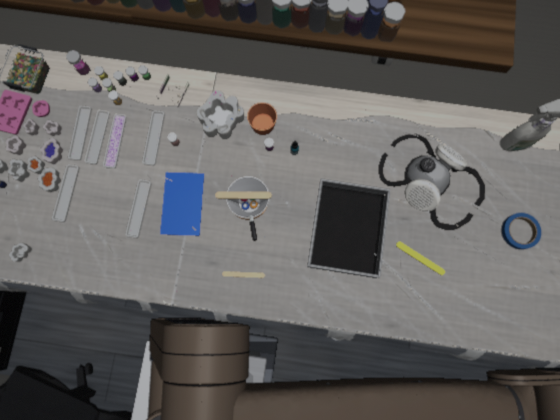

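View pics/wrist0.png

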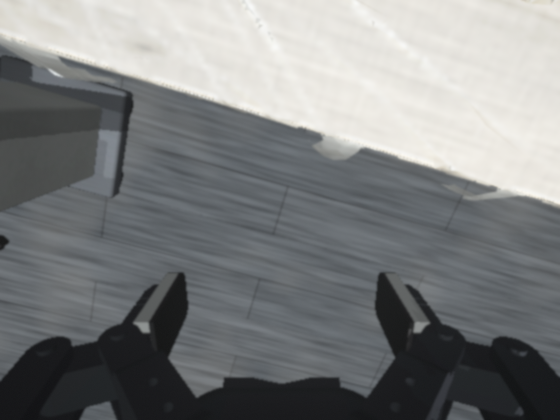

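```bash
cat > h.py <<'E'
import numpy as np,cv2
from plant import ctrl
from scipy.spatial.transform import Rotation as R
def ray(n,u,v,z):
    """intersect pixel ray with world plane z"""
    c=ctrl.camera_info(n)
    Rm=cv2.Rodrigues(c['rvec'])[0];o=-Rm.T@c['tvec']
    d=Rm.T@np.array([(u-c['cx'])/c['fx'],(v-c['cy'])/c['fy'],1.])
    return o+d*(z-o[2])/d[2]
def proj(n,P):
    c=ctrl.camera_info(n)
    K=np.array([[c['fx'],0,c['cx']],[0,c['fy'],c['cy']],[0,0,1]])
    return cv2.projectPoints(np.float64(P).reshape(-1,1,3),c['rvec'],c['tvec'],K,None)[0].reshape(-1,2)
def dep(n,u,v,d):
    c=ctrl.camera_info(n);Rm=cv2.Rodrigues(c['rvec'])[0]
    z=d[v,u];p=np.array([(u-c['cx'])/c['fx']*z,(v-c['cy'])/c['fy']*z,z])
    return Rm.T@(p-c['tvec'])
E
python3 - <<'E'
import cv2
im=cv2.imread('pics/top0.png')
cv2.imwrite('pics/top0a.png',cv2.resize(im[160:285,150:310],None,fx=5,fy=4.8,interpolation=cv2.INTER_CUBIC)[:600])
cv2.imwrite('pics/top0b.png',cv2.resize(im[170:290,300:460],None,fx=5,fy=5,interpolation=cv2.INTER_CUBIC))
im=cv2.imread('pics/scene0.png')
cv2.imwrite('pics/scene0a.png',cv2.resize(im[140:260,200:360],None,fx=5,fy=5,interpolation=cv2.INTER_CUBIC))
E
```

```text
(no output)
```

View pics/top0a.png

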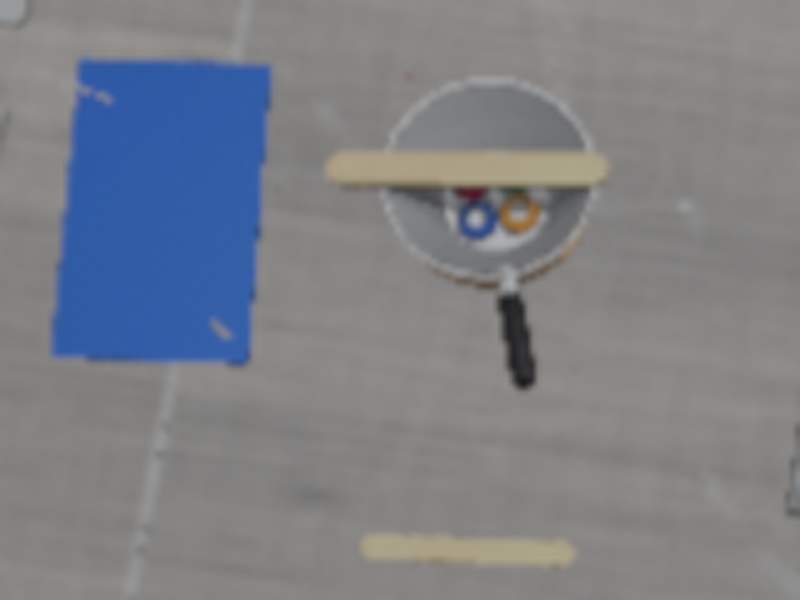

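View pics/scene0a.png

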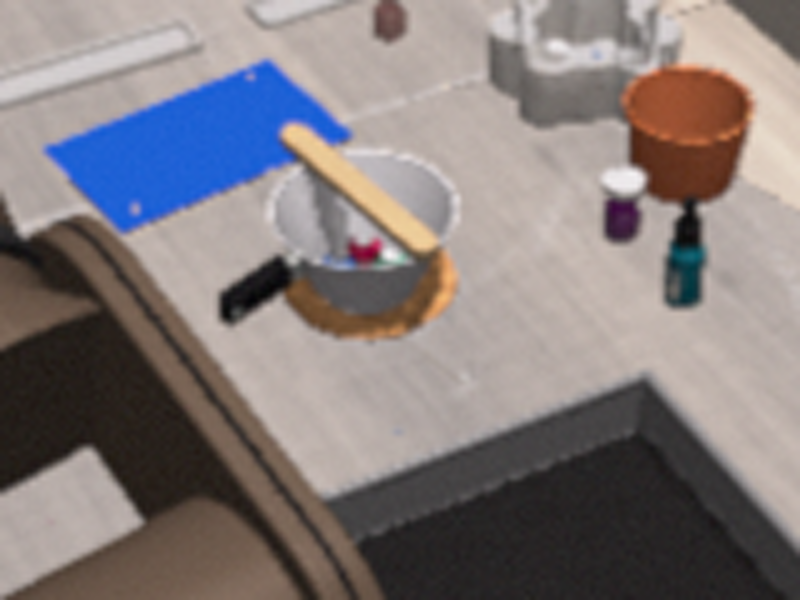

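View pics/top0b.png

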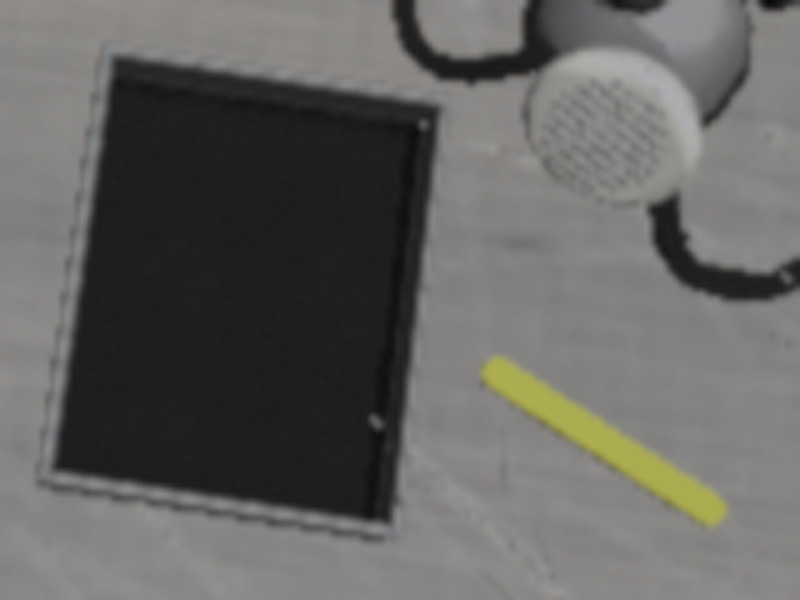

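```bash
python3 - <<'E'
from h import *
np.set_printoptions(precision=4,suppress=True)
def a(x,y):return 150+(x+.5)/5-.5,160+(y+.5)/4.8-.5
def b(x,y):return 300+(x+.5)/5-.5,170+(y+.5)/5-.5
def s(x,y):return 200+(x+.5)/5-.5,140+(y+.5)/5-.5
f=lambda n,p,z:ray(n,*p,z)
print('stick ends',f('top',a(327,168),.070),f('top',a(608,170),.070),'scene',f('scene',s(283,130),.07),f('scene',s(437,250),.07))
for p in[(383,170),(597,170),(490,75),(490,277)]:print('rim',f('top',a(*p),.065))
for p in[(267,210),(460,210),(370,150)]:print('rimS',f('scene',s(*p),.065))
print('handle',f('top',a(511,297),.068),f('top',a(523,386),.068))
print('handle endS',f('scene',s(232,312),.057))
M=[f('top',a(*p),.004) for p in[(79,60),(271,65),(246,362),(52,356)]];print('mat',np.array(M),np.mean(M,0))
T=[f('top',b(*p),.047) for p in[(108,48),(440,105),(395,535),(40,485)]];print('tray',np.array(T),np.mean(T,0))
print('coaster scene', [f('scene',s(*p),.005) for p in [(460,280),(370,337),(285,290)]])
print('short',f('top',a(360,547),.005),f('top',a(575,553),.005))
for n,p in[('dropper',s(685,235)),('vial',s(620,205))]:print(n,f('scene',p,.03))
d=np.load('top0.npy')
for p in[(243,195),(220,195),(265,195),(254,232),(240,205),(182,205),(350,230),(242,274),(314,230),(384,230),(269,144),(294,148)]:print(p,dep('top',*p,d))
E
```

```text
stick ends [0.5474 0.0382 0.07  ] [ 0.5674 -0.1097  0.07  ] scene [0.5448 0.0363 0.07  ] [ 0.5719 -0.1125  0.07  ]
rim [0.5516 0.0093 0.065 ]
rim [ 0.5678 -0.1036  0.065 ]
rim [ 0.6139 -0.0385  0.065 ]
rim [ 0.4999 -0.0567  0.065 ]
rimS [ 0.5038 -0.0246  0.065 ]
rimS [ 0.6051 -0.0815  0.065 ]
rimS [ 0.5856 -0.0027  0.065 ]
handle [ 0.4899 -0.0697  0.068 ] [ 0.4422 -0.0835  0.068 ]
handle endS [ 0.4493 -0.0895  0.057 ]
mat [[0.607  0.2006 0.004 ]
 [0.6194 0.0925 0.004 ]
 [0.4432 0.0748 0.004 ]
 [0.4315 0.181  0.004 ]] [0.5253 0.1372 0.004 ]
tray [[ 0.6361 -0.2367  0.047 ]
 [ 0.6298 -0.419   0.047 ]
 [ 0.3958 -0.4178  0.047 ]
 [ 0.3955 -0.2311  0.047 ]] [ 0.5143 -0.3261  0.047 ]
coaster scene [array([ 0.6079, -0.0774,  0.005 ]), array([ 0.5344, -0.0964,  0.005 ]), array([ 0.5087, -0.0325,  0.005 ])]
short [ 0.3482 -0.0052  0.005 ] [ 0.3613 -0.1206  0.005 ]
dropper [ 0.7358 -0.1336  0.03  ]
vial [ 0.7168 -0.089   0.03  ]
(243, 195) [ 0.5554 -0.0364  0.0761]
(220, 195) [0.5467 0.0237 0.0768]
(265, 195) [ 0.5641 -0.0938  0.0741]
(254, 232) [ 0.4629 -0.0798  0.0689]
(240, 205) [ 0.5411 -0.0247  0.0117]
(182, 205) [0.5194 0.1357 0.0064]
(350, 230) [ 0.5153 -0.3348  0.007 ]
(242, 274) [ 0.3546 -0.0602  0.0083]
(314, 230) [ 0.4943 -0.2353  0.0465]
(384, 230) [ 0.5201 -0.4194  0.0492]
(269, 144) [ 0.7177 -0.0804  0.0425]
(294, 148) [ 0.714  -0.151   0.0479]
```

Three stick-like things show in the top picture: wooden on the pot at (243,195), about 150 mm long; a shorter wooden one at (243,274), about 116 mm; and a yellow one at (420,258). The one on the pot is the larger of the non-yellow ones, and the enlarged crop confirms it. The pot is at about (0.557,-0.047), the mat at (0.525,0.137) and the tray at (0.515,-0.326).

```bash
cat >> h.py <<'E'
np.set_printoptions(precision=4,suppress=True)
def down(yaz):
    """tool pointing down, tool y at azimuth yaz"""
    x=np.array([np.cos(yaz+np.pi/2),np.sin(yaz+np.pi/2),0]);y=np.array([np.cos(yaz),np.sin(yaz),0])
    return R.from_matrix(np.c_[x,y,np.cross(x,y)])
def delta(pos,rot):
    s=ctrl.get_state();r=R.from_quat(s['tcp_rot'])
    print('t',s['time'],'pos',s['eef_pos'],'q',s['qpos'],'open',round(s['opening'],3))
    print('dpos',r.inv().apply(np.array(pos)-s['eef_pos']),'drot',(r.inv()*rot).as_rotvec())
E
python3 -c "
from h import *
delta([.557,-.037,.16],down(.155))"
```

```text
t 0.15 pos [ 0.1896 -0.6473  0.2472] q [-1.436   0.287   1.5778 -0.      1.2786 -0.15  ] open 1.004
dpos [ 0.5241 -0.4823  0.0883] drot [-0.0013 -0.0016 -1.441 ]
```

Emit:
carry_out(commands=[{"delta_pos": [0.524, -0.482, 0.06], "delta_rot": [0, 0, -1.441], "claw": 55}, {"delta_pos": [0.524, -0.482, 0.06], "delta_rot": [0, 0, -1.441], "claw": 55}, {"delta_pos": [0.524, -0.482, 0.06], "delta_rot": [0, 0, -1.441], "claw": 55}, {"delta_pos": [0.524, -0.482, 0.06], "delta_rot": [0, 0, -1.441], "claw": 55}, {"delta_pos": [0.524, -0.482, 0.06], "delta_rot": [0, 0, -1.441], "claw": 55}, {"delta_pos": [0.524, -0.482, 0.06], "delta_rot": [0, 0, -1.441], "claw": 55}, {"delta_pos": [0.524, -0.482, 0.06], "delta_rot": [0, 0, -1.441], "claw": 55}, {"delta_pos": [0.524, -0.482, 0.06], "delta_rot": [0, 0, -1.441], "claw": 55}], force=60)

```text
time: 0.82
eef_pos: [0.3615, -0.3612, 0.2199]
tcp_rot: [0.799, 0.601, 0.001, -0.001]
contact_force: [1.4, -0.8, -0.9]
opening: 0.555
```

```bash
python3 -c "
from h import *
delta([.557,-.037,.16],down(.155))"
```

```text
t 0.8167 pos [ 0.3615 -0.3612  0.2199] q [-0.9842 -0.0526  2.0015  0.001   1.194  -0.7043] open 0.555
dpos [0.3655 0.0983 0.0605] drot [ 0.     -0.0016 -0.4353]
```

Emit:
carry_out(commands=[{"delta_pos": [0.3655, 0.098, 0.06], "delta_rot": [0, 0, -0.435], "claw": 50}, {"delta_pos": [0.3655, 0.098, 0.06], "delta_rot": [0, 0, -0.435], "claw": 50}, {"delta_pos": [0.3655, 0.098, 0.06], "delta_rot": [0, 0, -0.435], "claw": 50}, {"delta_pos": [0.3655, 0.098, 0.06], "delta_rot": [0, 0, -0.435], "claw": 50}, {"delta_pos": [0.3655, 0.098, 0.06], "delta_rot": [0, 0, -0.435], "claw": 50}, {"delta_pos": [0.3655, 0.098, 0.06], "delta_rot": [0, 0, -0.435], "claw": 50}, {"delta_pos": [0.3655, 0.098, 0.06], "delta_rot": [0, 0, -0.435], "claw": 50}, {"delta_pos": [0.3655, 0.098, 0.06], "delta_rot": [0, 0, -0.435], "claw": 50}])

```text
time: 1.48
eef_pos: [0.5309, -0.0788, 0.1681]
tcp_rot: [0.65, 0.76, 0.001, -0.0]
contact_force: [0.5, -1.2, 0.7]
opening: 0.501
```

Emit:
carry_out(commands=[{"delta_pos": [0.04, 0, 0], "delta_rot": [0, 0, 0], "claw": 50}])

```text
time: 1.57
eef_pos: [0.5272, -0.0382, 0.1671]
tcp_rot: [0.65, 0.76, 0.001, -0.0]
contact_force: [0.1, 0.7, 0.3]
opening: 0.502
```

```bash
python3 -c "
from h import *
delta([.557,-.037,.082],down(.155))
s=ctrl.get_state();im,d=ctrl.read_camera('wrist');np.save('w1.npy',d);cv2.imwrite('pics/w1.png',im[:,:,::-1])
"
```

```text
t 1.5667 pos [ 0.5272 -0.0382  0.1671] q [-0.2651  0.047   2.0054  0.0019  1.0887 -0.4207] open 0.502
dpos [-0.0035  0.0296  0.0851] drot [ 0.0011 -0.0014 -0.0003]
```

View pics/w1.png

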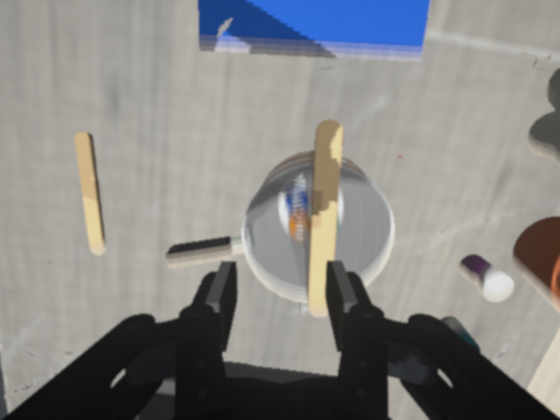

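```bash
cat >> h.py <<'E'
def wray(u,v,z,s=None):
    s=s or ctrl.get_state();c=ctrl.camera_info('wrist');M=c['mount'];r=R.from_quat(s['tcp_rot'])
    d=r.apply(M[:3,:3]@np.array([(u-c['cx'])/c['fx'],(v-c['cy'])/c['fy'],1.]))
    o=r.apply(M[:3,3])+s['eef_pos'];return o+d*(z-o[2])/d[2]
E
python3 -c "
from h import *
a=wray(329.5,121,.074);b=wray(317,315,.074);print(a,b,(a+b)/2,np.arctan2(-(a-b)[0],(a-b)[1]),np.linalg.norm(a-b))
for p in [(243,228),(393,228),(318,156),(318,301)]: print(wray(*p,.065))
print(wray(170,259,.068),wray(232,243,.068))
for p in[(199,50),(424,60)]:print(wray(*p,.004))
"
```

```text
[0.5425 0.0425 0.074 ] [ 0.5625 -0.1017  0.074 ] [ 0.5525 -0.0296  0.074 ] 0.13831129751673735 0.14561570796803694
[ 0.4962 -0.0427  0.065 ]
[ 0.6056 -0.025   0.065 ]
[0.5407 0.0182 0.065 ]
[ 0.563  -0.0949  0.065 ]
[ 0.4452 -0.0752  0.068 ] [ 0.4898 -0.0547  0.068 ]
[0.4388 0.0781 0.004 ]
[0.6179 0.0996 0.004 ]
```

Emit:
carry_out(commands=[{"delta_pos": [0, 0.028, 0.035], "delta_rot": [0, 0, 0], "claw": 55}, {"delta_pos": [0, 0.028, 0.06], "delta_rot": [0, 0, 0], "claw": 55}, {"delta_pos": [0, 0.028, 0.06], "delta_rot": [0, 0, 0], "claw": 55}, {"delta_pos": [0, 0.028, 0.06], "delta_rot": [0, 0, 0], "claw": 55}])

```text
time: 1.95
eef_pos: [0.5493, -0.026, 0.1044]
tcp_rot: [0.648, 0.761, 0.0, -0.006]
contact_force: [0.2, -0.1, 0.4]
opening: 0.553
```

```bash
python3 -c "
from h import *
delta([.555,-.035,.082],down(.15))
im,d=ctrl.read_camera('wrist');np.save('w2.npy',d);cv2.imwrite('pics/w2.png',im[:,:,::-1])
"
```

```text
t 1.95 pos [ 0.5493 -0.026   0.1044] q [-0.2343  0.1844  1.9839  0.0072  0.9844 -0.3982] open 0.553
dpos [-0.01    0.0043  0.0222] drot [-0.008  -0.0098  0.0099]
```

View pics/w2.png

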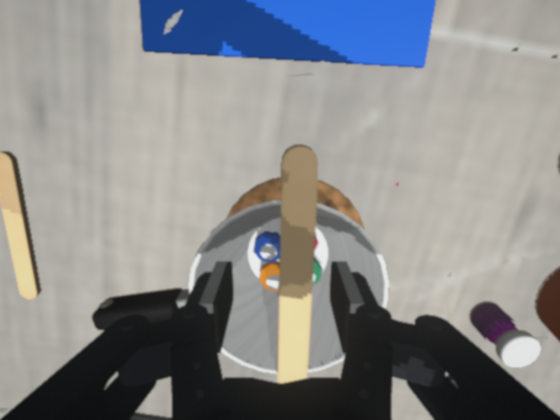

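```bash
python3 -c "
from h import *
a=wray(299,146,.074);b=wray(292,382,.074);print(a,b,(a+b)/2,np.arctan2(-(a-b)[0],(a-b)[1]),np.linalg.norm(a-b))
for p in [(188,285),(388,285),(290,373)]: print(wray(*p,.065))
for p in[(143,50),(424,67)]:print(wray(*p,.004))
"
```

```text
[0.5486 0.0348 0.074 ] [ 0.5693 -0.1051  0.074 ] [ 0.559  -0.0351  0.074 ] 0.14654372730136633 0.14146891363227607
[ 0.5    -0.0543  0.065 ]
[ 0.6137 -0.0357  0.065 ]
[ 0.5686 -0.1071  0.065 ]
[0.4456 0.0707 0.004 ]
[0.6235 0.0893 0.004 ]
```

Emit:
carry_out(commands=[{"delta_pos": [-0.01, 0.007, 0.01], "delta_rot": [-0.008, -0.01, 0.008], "claw": 55}, {"delta_pos": [-0.01, 0.007, 0.0225], "delta_rot": [-0.008, -0.01, 0.008], "claw": 55}, {"delta_pos": [-0.01, 0.007, 0.0225], "delta_rot": [-0.008, -0.01, 0.008], "claw": 55}, {"delta_pos": [-0.01, 0.007, 0.0225], "delta_rot": [-0.008, -0.01, 0.008], "claw": 15}, {"delta_pos": [-0.01, 0.007, 0.0225], "delta_rot": [-0.008, -0.01, 0.008], "claw": 10}, {"delta_pos": [-0.01, 0.007, 0.0225], "delta_rot": [-0.008, -0.01, 0.008], "claw": 5}, {"delta_pos": [-0.01, 0.007, 0.0225], "delta_rot": [-0.008, -0.01, 0.008], "claw": 5}], force=40)

```text
time: 2.58
eef_pos: [0.5594, -0.0353, 0.0847]
tcp_rot: [0.652, 0.758, 0.001, 0.003]
contact_force: [0.2, -0.3, 1.9]
opening: 0.192
```

```bash
python3 -c "
from h import *
delta([.555,-.035,.082],down(.15))
im,d=ctrl.read_camera('wrist');np.save('w3.npy',d);cv2.imwrite('pics/w3.png',im[:,:,::-1])
"
```

```text
t 2.5833 pos [ 0.5594 -0.0353  0.0847] q [-0.244   0.2285  1.9743 -0.0002  0.9332 -0.395 ] open 0.192
dpos [ 0.001  -0.0043  0.0026] drot [0.0051 0.0023 0.0012]
```

View pics/w3.png

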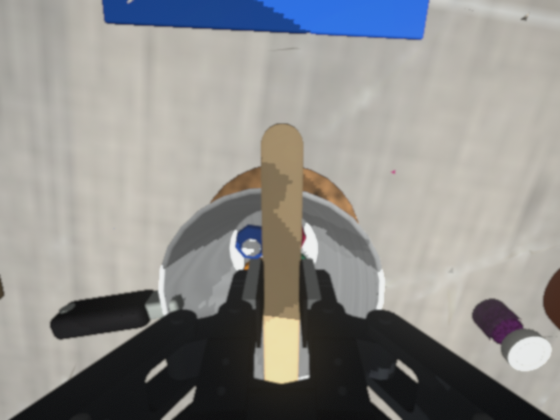

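Emit:
carry_out(commands=[{"delta_pos": [0, 0, -0.03], "delta_rot": [0, 0, 0], "claw": 5}, {"delta_pos": [0, 0, -0.06], "delta_rot": [0, 0, 0], "claw": 5}, {"delta_pos": [0.04, -0.002, -0.06], "delta_rot": [0, 0, 0.12], "claw": 5}, {"delta_pos": [0.075, -0.003, -0.06], "delta_rot": [0, 0, 0.24], "claw": 5}, {"delta_pos": [0.11, -0.005, -0.06], "delta_rot": [0, 0, 0.36], "claw": 5}, {"delta_pos": [0.14, -0.006, -0.06], "delta_rot": [0, 0, 0.48], "claw": 5}, {"delta_pos": [0.174, -0.007, -0.06], "delta_rot": [0, 0, 0.6], "claw": 5}, {"delta_pos": [0.174, -0.007, -0.06], "delta_rot": [0, 0, 0.72], "claw": 5}])

```text
time: 3.3
eef_pos: [0.5243, 0.1404, 0.1443]
tcp_rot: [0.877, 0.48, 0.002, 0.001]
contact_force: [0.1, 0.2, 0.0]
opening: 0.191
```

```bash
python3 -c "
from h import *
delta([.526,.136,.06],down(-1.466))
im,d=ctrl.read_camera('wrist');cv2.imwrite('pics/w4.png',im[:,:,::-1])
"
```

```text
t 3.3 pos [0.5243 0.1404 0.1443] q [0.0746 0.1059 1.9888 0.0002 1.0422 0.6445] open 0.191
dpos [-0.0031  0.0035  0.0843] drot [ 0.002  -0.0043  0.8961]
```

View pics/w4.png

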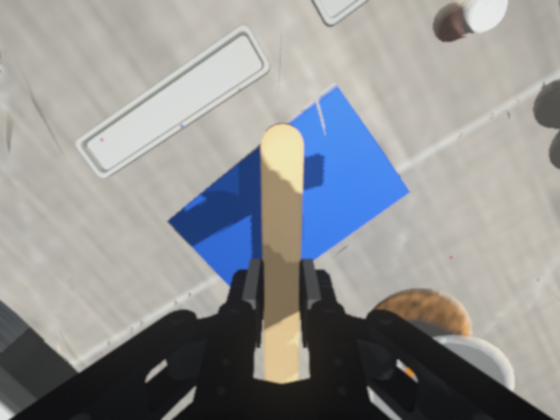

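Emit:
carry_out(commands=[{"delta_pos": [-0.003, 0.004, 0.02], "delta_rot": [0, 0, 0.124], "claw": 5}, {"delta_pos": [-0.003, 0.004, 0.03], "delta_rot": [0, 0, 0.248], "claw": 5}, {"delta_pos": [-0.003, 0.004, 0.04], "delta_rot": [0, 0, 0.372], "claw": 5}, {"delta_pos": [-0.003, 0.004, 0.055], "delta_rot": [0, 0, 0.496], "claw": 5}, {"delta_pos": [-0.003, 0.004, 0.07], "delta_rot": [0, 0, 0.62], "claw": 5}, {"delta_pos": [-0.003, 0.004, 0.085], "delta_rot": [0, 0, 0.744], "claw": 5}, {"delta_pos": [-0.003, 0.004, 0.095], "delta_rot": [0, 0, 0.868], "claw": 5}, {"delta_pos": [-0.003, 0.004, 0.1], "delta_rot": [0, 0, 0.896], "claw": 5}])

```text
time: 4.02
eef_pos: [0.5262, 0.133, 0.0425]
tcp_rot: [0.999, 0.049, 0.001, 0.001]
contact_force: [0.5, -0.3, 1.4]
opening: 0.192
```

```bash
python3 -c "
from h import *
delta([.526,.136,.025],down(-1.466))
im,d=ctrl.read_camera('wrist');cv2.imwrite('pics/w5.png',im[:,:,::-1])
"
```

```text
t 4.0167 pos [0.5262 0.133  0.0425] q [ 0.0612  0.265   2.0258 -0.0021  0.8486  1.5353] open 0.192
dpos [ 0.     -0.0031  0.0175] drot [ 0.0016 -0.0021 -0.0067]
```

View pics/w5.png

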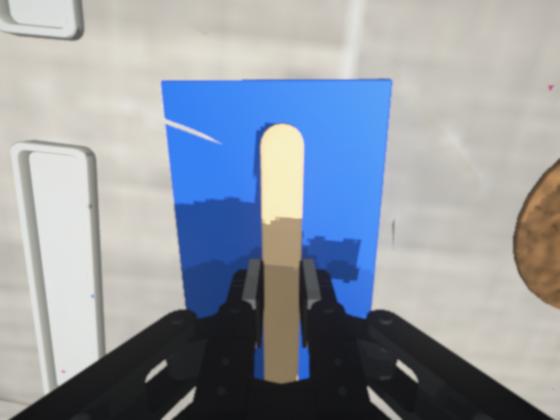

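Stick is aligned over the mat, centred (mat spans columns 163–390, stick at 282). Lower, release, rise.

Emit:
carry_out(commands=[{"delta_pos": [0, -0.002, 0.01], "delta_rot": [0, 0, 0], "claw": 5}, {"delta_pos": [0, -0.002, 0.017], "delta_rot": [0, 0, 0], "claw": 5}, {"delta_pos": [0, -0.002, 0.0175], "delta_rot": [0, 0, 0], "claw": 5}, {"delta_pos": [0, -0.002, 0.0175], "delta_rot": [0, 0, 0], "claw": 5}, {"delta_pos": [0, -0.002, 0.0175], "delta_rot": [0, 0, 0], "claw": 40}, {"delta_pos": [0, -0.002, 0.0175], "delta_rot": [0, 0, 0], "claw": 45}, {"delta_pos": [0, -0.002, -0.02], "delta_rot": [0, 0, 0], "claw": 50}, {"delta_pos": [0, -0.002, -0.06], "delta_rot": [0, 0, 0], "claw": 55}])

```text
time: 4.73
eef_pos: [0.5227, 0.1348, 0.0995]
tcp_rot: [0.999, 0.05, -0.004, 0.001]
contact_force: [1.3, 0.6, 0.1]
opening: 0.551
```

Emit:
carry_out(commands=[{"delta_pos": [0, 0, -0.03], "delta_rot": [0, 0, 0], "claw": 55}, {"delta_pos": [0, 0, -0.04], "delta_rot": [0, 0, 0], "claw": 55}])

```text
time: 4.9
eef_pos: [0.5257, 0.1351, 0.1451]
tcp_rot: [0.999, 0.05, 0.001, 0.001]
contact_force: [1.2, -0.5, 0.8]
opening: 0.549
```

```bash
python3 -c "
from h import *
delta([.467,-.077,.13],down(-1.25))
im,d=ctrl.read_camera('wrist');cv2.imwrite('pics/w6.png',im[:,:,::-1])
im,d=ctrl.read_camera('scene');cv2.imwrite('pics/s6.png',im[:,:,::-1])
"
```

```text
t 4.9 pos [0.5257 0.1351 0.1451] q [ 0.0654  0.1065  1.9864 -0.0019  1.0472  1.5364] open 0.549
dpos [-0.0797  0.2051  0.0153] drot [ 0.0018 -0.0012 -0.22  ]
```

View pics/w6.png

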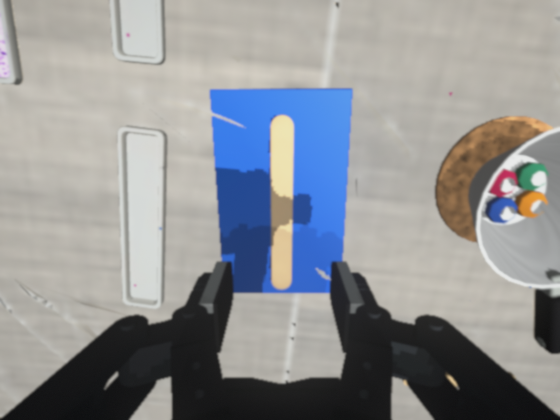

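View pics/s6.png

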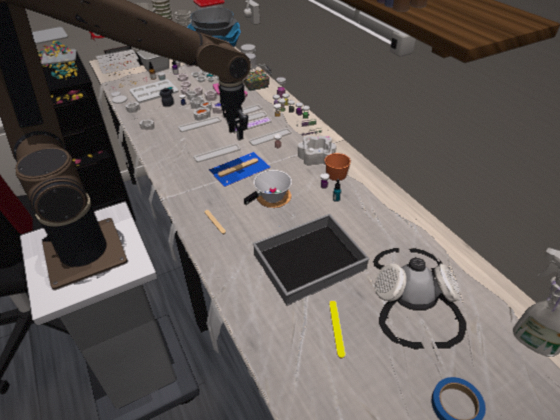

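Stick lies flat on the mat, at columns 270–294 inside the mat (210–353). Next, a fresh top view of the pot with the stick gone.

```bash
python3 -c "
from h import *
im,d=ctrl.read_camera('top');np.save('t7.npy',d);im=im[:,:,::-1];cv2.imwrite('pics/t7f.png',im)
cv2.imwrite('pics/t7.png',cv2.resize(im[170:250,210:290],None,fx=7.5,fy=7.5,interpolation=cv2.INTER_CUBIC))
im=cv2.imread('pics/s6.png');cv2.imwrite('pics/s6a.png',cv2.resize(im[160:215,235:300],None,fx=10,fy=10,interpolation=cv2.INTER_CUBIC))
"
```

```text
(no output)
```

View pics/t7.png

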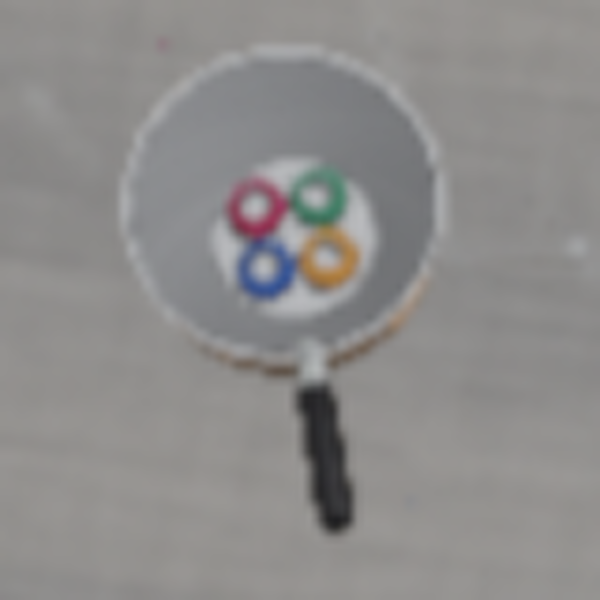

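View pics/s6a.png

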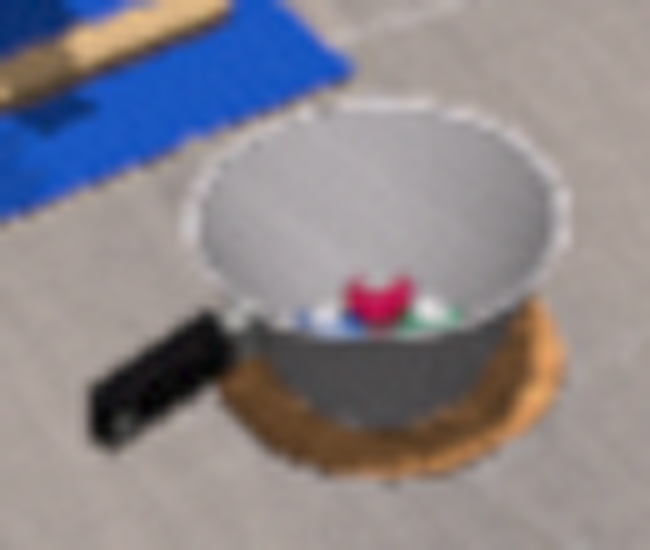

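```bash
python3 -c "
from h import *
g=lambda x,y,z:ray('top',210+(x+.5)/7.5-.5,170+(y+.5)/7.5-.5,z)
print('rim',[g(*p,.065) for p in[(122,205),(445,205),(283,47),(283,360)]],g(283.5,203.5,.065))
a=g(316,386,.068);b=g(336,530,.068);print('handle',a,b,(a+b)/2,np.arctan2(*(a-b)[1::-1]))
print('innerfloor',g(295,238,.009))
c=g(283.5,203.5,.065);v=(a+b)/2-c;print(np.linalg.norm(v[:2]),np.arctan2(-v[1],-v[0]))
h=lambda x,y,z:ray('scene',235+(x+.5)/10-.5,160+(y+.5)/10-.5,z)
print('scene handle', h(93,425,.057),h(225,345,.057),'rim',h(187,215,.065),h(570,215,.065))
print('coaster',h(566,360,.003),h(400,477,.003),h(225,400,.003))
import numpy as np
# projected rim/coaster check scene
th=np.linspace(0,6.28,5)
for c in[(.557,-.047)]:
  P=np.c_[c[0]+.055*np.cos(th),c[1]+.055*np.sin(th),0*th+.005];print((proj('scene',P)-[235,160]+.5)*10-.5)
"
```

```text
rim [array([0.5464, 0.0094, 0.065 ]), array([ 0.5626, -0.1041,  0.065 ]), array([ 0.6121, -0.038 ,  0.065 ]), array([ 0.4991, -0.056 ,  0.065 ])] [ 0.5551 -0.0472  0.065 ]
handle [ 0.491  -0.0692  0.068 ] [ 0.4417 -0.084   0.068 ] [ 0.4663 -0.0766  0.068 ] 0.29178954971392784
innerfloor [ 0.5556 -0.0471  0.009 ]
0.09346352132976449 0.3199939081041812
scene handle [ 0.4438 -0.0867  0.057 ] [ 0.4927 -0.0736  0.057 ] rim [ 0.5056 -0.0226  0.065 ] [ 0.6063 -0.0791  0.065 ]
coaster [ 0.6079 -0.0745  0.003 ] [ 0.5374 -0.0969  0.003 ] [ 0.5068 -0.0393  0.003 ]
[[534.2884 301.4397]
 [300.011  258.967 ]
 [221.6032 414.4428]
 [464.5591 460.8245]
 [534.5592 301.7518]]
```

Emit:
carry_out(commands=[{"delta_pos": [-0.081, 0.204, 0.02], "delta_rot": [0, 0, -0.204], "claw": 55}, {"delta_pos": [-0.081, 0.204, 0.02], "delta_rot": [0, 0, -0.204], "claw": 55}, {"delta_pos": [-0.081, 0.204, 0.02], "delta_rot": [0, 0, -0.204], "claw": 55}, {"delta_pos": [-0.081, 0.204, 0.02], "delta_rot": [0, 0, -0.204], "claw": 55}, {"delta_pos": [-0.081, 0.204, 0.02], "delta_rot": [0, 0, -0.204], "claw": 55}, {"delta_pos": [-0.081, 0.204, 0.02], "delta_rot": [0, 0, -0.204], "claw": 55}, {"delta_pos": [-0.081, 0.204, 0.02], "delta_rot": [0, 0, -0.204], "claw": 55}, {"delta_pos": [-0.081, 0.204, 0.02], "delta_rot": [0, 0, -0.204], "claw": 55}])

```text
time: 5.72
eef_pos: [0.4613, -0.0763, 0.1184]
tcp_rot: [0.989, 0.15, -0.005, -0.001]
contact_force: [-0.3, 0.6, -0.5]
opening: 0.551
```

```bash
python3 -c "
from h import *
delta([.4655,-.0755,.057],down(-1.266))
im,d=ctrl.read_camera('wrist');cv2.imwrite('pics/w8.png',im[:,:,::-1])
"
```

```text
t 5.7167 pos [ 0.4613 -0.0763  0.1184] q [-0.3796 -0.0173  2.1715 -0.0042  0.9965  0.8916] open 0.551
dpos [0.0048 0.0007 0.0613] drot [-0.003   0.0092 -0.003 ]
```

View pics/w8.png

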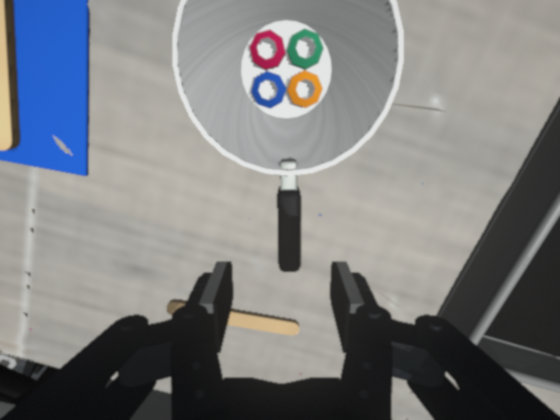

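```bash
python3 -c "
from h import *
a=wray(289,193,.068);b=wray(289,268,.066);print(a,b,(a+b)/2,np.arctan2(*(a-b)[1::-1]))
print([wray(*p,.065) for p in [(172,50),(405,50),(289,173)]])
"
```

```text
[ 0.4934 -0.0701  0.068 ] [ 0.4481 -0.0848  0.066 ] [ 0.4708 -0.0774  0.067 ] 0.31287747788091985
[array([0.5448, 0.0069, 0.065 ]), array([ 0.5791, -0.1024,  0.065 ]), array([ 0.5035, -0.0669,  0.065 ])]
```

Emit:
carry_out(commands=[{"delta_pos": [0.006, 0.002, 0.03], "delta_rot": [-0.003, 0.009, 0], "claw": 55}, {"delta_pos": [0.006, 0.002, 0.0613], "delta_rot": [-0.003, 0.009, 0], "claw": 55}, {"delta_pos": [0.006, 0.002, 0.0613], "delta_rot": [-0.003, 0.009, 0], "claw": 55}, {"delta_pos": [0.006, 0.002, 0.0613], "delta_rot": [-0.003, 0.009, 0], "claw": 30}, {"delta_pos": [0.006, 0.002, 0.0613], "delta_rot": [-0.003, 0.009, 0], "claw": 20}, {"delta_pos": [0.006, 0.002, 0.0613], "delta_rot": [-0.003, 0.009, 0], "claw": 8}, {"delta_pos": [0.006, 0.002, 0.0613], "delta_rot": [-0.003, 0.009, 0], "claw": 2}, {"delta_pos": [0.006, 0.002, 0.0613], "delta_rot": [-0.003, 0.009, 0], "claw": 2}], force=90)

```text
time: 6.43
eef_pos: [0.4688, -0.0759, 0.0592]
tcp_rot: [0.988, 0.151, 0.002, 0.001]
contact_force: [-0.2, 0.9, 2.1]
opening: 0.146
```

```bash
python3 -c "
from h import *
delta([.467,-.0765,.057],down(-1.266))
im,d=ctrl.read_camera('wrist');cv2.imwrite('pics/w9.png',im[:,:,::-1])
im,d=ctrl.read_camera('top');np.save('t9.npy',d);cv2.imwrite('pics/t9.png',im[:,:,::-1])
"
```

```text
t 6.4333 pos [ 0.4688 -0.0759  0.0592] q [-0.3747  0.0976  2.1853  0.0004  0.8545  0.892 ] open 0.146
dpos [-0.0019  0.      0.0022] drot [ 0.0024 -0.0035 -0.001 ]
```

View pics/w9.png

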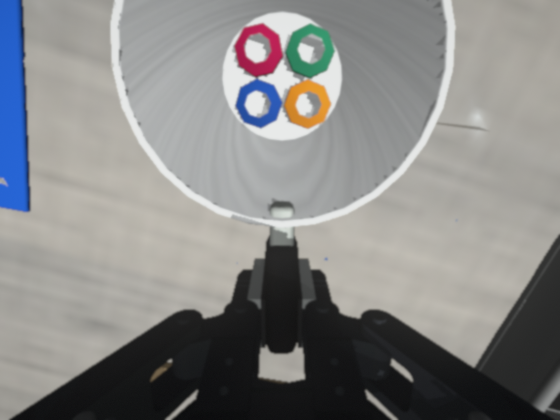

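Handle is gripped between the pads (opening 0.146 ≈ 14 mm). Now fit a kinematic model to check the pour pose against the joint ranges.

```bash
cat > kin.py <<'E'
from h import *
from scipy.optimize import least_squares
D=[([-1.436,.287,1.5778,0,1.2786,-.15],[.1896,-.6473,.2472]),([-.9842,-.0526,2.0015,.001,1.194,-.7043],[.3615,-.3612,.2199]),
([-.2651,.047,2.0054,.0019,1.0887,-.4207],[.5272,-.0382,.1671]),([-.244,.2285,1.9743,-.0002,.9332,-.395],[.5594,-.0353,.0847]),
([.0746,.1059,1.9888,.0002,1.0422,.6445],[.5243,.1404,.1443]),([.0612,.265,2.0258,-.0021,.8486,1.5353],[.5262,.133,.0425]),
([-.3796,-.0173,2.1715,-.0042,.9965,.8916],[.4613,-.0763,.1184]),([-.3747,.0976,2.1853,.0004,.8545,.892],[.4688,-.0759,.0592])]
def fk(q,p,d6):
    a1,L1,L2,e,H,b=p
    r1=R.from_euler('z',q[0]);fa=r1*R.from_euler('y',q[1]+q[2])
    w=r1.apply([a1,b,H+d6])+ (r1*R.from_euler('y',q[1])).apply([0,0,L1])+fa.apply([e,0,L2])
    r=fa*R.from_euler('z',q[3])*R.from_euler('y',q[4])*R.from_euler('z',q[5]+np.pi/2)
    return w+r.apply([0,0,d6]),r
p=least_squares(lambda p:np.concatenate([fk(q,p,.22)[0]-x for q,x in D]+[.01*(np.array(p)-[0,.5,.5,0,0,.1])]),[0,.5,.5,0,0,.1]).x
LO=np.array([-2.77,-.9,.21,-1.53,.24,-2.84]);HI=np.array([2.77,2.22,2.48,4.67,2.81,2.84])
def ik(pos,rot,q0,d6=.22):
    f=lambda q:np.concatenate([(fk(q,p,d6)[0]-pos)*5,(fk(q,p,d6)[1].inv()*rot).as_rotvec()])
    s=least_squares(f,np.clip(q0,LO+.01,HI-.01),bounds=(LO,HI));return s.x,np.linalg.norm(s.fun)
def pour(mouth,al,th):
    x=np.array([np.cos(al),np.sin(al),0]);r=R.from_rotvec(x*th)*down(al-np.pi/2)
    return np.array(mouth)-r.apply([.095,0,-.008]),r
E
python3 - <<'E'
from kin import *
print('p',p,'res',[np.linalg.norm(fk(q,p,.22)[0]-x)*1e3 for q,x in D])
for d6 in(.16,.22,.28):
  for al in(-.2,-.5,-.8):
    q=np.array(D[-1][0])
    for th in(0,.5,1,1.4,1.75,1.9):
        P,r=pour([.53,-.285,.15],al,th);q,e=ik(P,r,q,d6)
        if th in(0,1,1.75,1.9):print(d6,al,th,P,q,round(e,4))
E
```

```text
p [0.0001 0.443  0.5724 0.0205 0.0078 0.1009] res [np.float64(0.0520703288467385), np.float64(0.0638509268064782), np.float64(0.04440724447977873), np.float64(0.04852710334196312), np.float64(0.03783141883442479), np.float64(0.06636250837119577), np.float64(0.09433157407111374), np.float64(0.028583325363558225)]
0.16 -0.2 0 [ 0.4369 -0.2661  0.142 ] [-0.7456  0.0426  2.0611 -0.      1.0379  1.0252] 0.0
0.16 -0.2 1 [ 0.4382 -0.2595  0.1457] [-0.9391  0.2651  1.957   0.6773  1.6944  0.634 ] 0.0
0.16 -0.2 1.75 [ 0.4385 -0.2584  0.1514] [-0.9671  0.4755  1.9324  1.0699  2.2015  0.6397] 0.0
0.16 -0.2 1.9 [ 0.4384 -0.2587  0.1526] [-0.9598  0.5125  1.935   1.1657  2.2989  0.6703] 0.0
0.16 -0.5 0 [ 0.4466 -0.2395  0.142 ] [-0.6926  0.0318  2.0723 -0.      1.0375  1.3782] 0.0
0.16 -0.5 1 [ 0.4499 -0.2335  0.1457] [-0.9345  0.1732  2.0689  0.8704  1.512   0.7916] 0.0
0.16 -0.5 1.75 [ 0.4504 -0.2325  0.1514] [-0.9723  0.3912  2.0604  1.3122  2.0069  0.6756] 0.0
0.16 -0.5 1.9 [ 0.4503 -0.2328  0.1526] [-0.9624  0.4351  2.0585  1.4053  2.109   0.6804] 0.0
0.16 -0.8 0 [ 0.4638 -0.2169  0.142 ] [-
[... 1870 characters left out ...]
6  0.0318  2.0723 -0.      1.0375  1.3782] 0.0
0.28 -0.5 1 [ 0.4499 -0.2335  0.1457] [-1.1007  0.3328  1.9989  0.7676  1.5426  0.6405] 0.0
0.28 -0.5 1.75 [ 0.4504 -0.2325  0.1514] [-1.1573  0.7506  1.8839  1.0576  2.0351  0.4444] 0.0
0.28 -0.5 1.9 [ 0.4503 -0.2328  0.1526] [-1.1427  0.831   1.861   1.116   2.1384  0.4252] 0.0
0.28 -0.8 0 [ 0.4638 -0.2169  0.142 ] [-0.6357  0.0436  2.0601  0.      1.0379  1.7351] 0.0
0.28 -0.8 1 [ 0.4686 -0.2122  0.1457] [-1.1097  0.1969  2.175   0.9608  1.3597  0.7448] 0.0
0.28 -0.8 1.75 [ 0.4695 -0.2114  0.1514] [-1.1867  0.6629  2.0804  1.2798  1.8841  0.3872] 0.0
0.28 -0.8 1.9 [ 0.4692 -0.2116  0.1526] [-1.1667  0.759   2.0471  1.3333  2.0009  0.345 ] 0.0
```

```bash
python3 - <<'E'
from kin import *
P,r=pour([.54,-.29,.17],-.5,0);print(P);delta(P,r)
E
```

```text
[ 0.4566 -0.2445  0.162 ]
t 6.5333 pos [ 0.4687 -0.0759  0.0591] q [-0.3749  0.0978  2.1854  0.0005  0.8546  0.8919] open 0.146
dpos [-0.0616  0.1574 -0.1028] drot [ 0.0007 -0.0039  0.8036]
```

Emit:
carry_out(commands=[{"delta_pos": [0, 0, -0.015], "delta_rot": [0, 0, 0], "claw": 2}, {"delta_pos": [0, 0, -0.04], "delta_rot": [0, 0, 0], "claw": 2}, {"delta_pos": [0, 0, -0.07], "delta_rot": [0, 0, 0], "claw": 2}, {"delta_pos": [0, 0, -0.1], "delta_rot": [0, 0, 0.05], "claw": 2}, {"delta_pos": [-0.005, 0.015, -0.103], "delta_rot": [0, 0, 0.15], "claw": 2}, {"delta_pos": [-0.015, 0.035, -0.103], "delta_rot": [0, 0, 0.25], "claw": 2}, {"delta_pos": [-0.025, 0.06, -0.103], "delta_rot": [0, 0, 0.35], "claw": 2}, {"delta_pos": [-0.035, 0.085, -0.103], "delta_rot": [0, 0, 0.45], "claw": 2}])

```text
time: 7.2
eef_pos: [0.4598, -0.168, 0.1624]
tcp_rot: [0.997, -0.075, 0.002, 0.001]
contact_force: [0.6, 0.2, -1.4]
opening: 0.145
```

```bash
python3 - <<'E'
from kin import *
P,r=pour([.54,-.29,.17],-.5,0);delta(P,r)
im,d=ctrl.read_camera('wrist');cv2.imwrite('pics/w10.png',im[:,:,::-1])
im,d=ctrl.read_camera('scene');cv2.imwrite('pics/s10.png',im[:,:,::-1])
E
```

```text
t 7.2 pos [ 0.4598 -0.168   0.1624] q [-0.5583 -0.0383  2.1005  0.0008  1.0757  1.1624] open 0.145
dpos [0.0084 0.076  0.0005] drot [ 0.0002 -0.0038  0.3497]
```

View pics/w10.png

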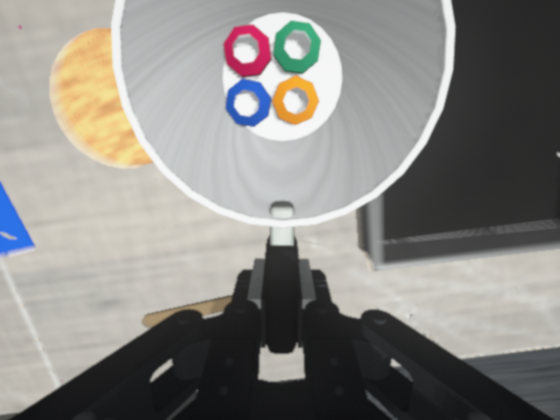

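View pics/s10.png

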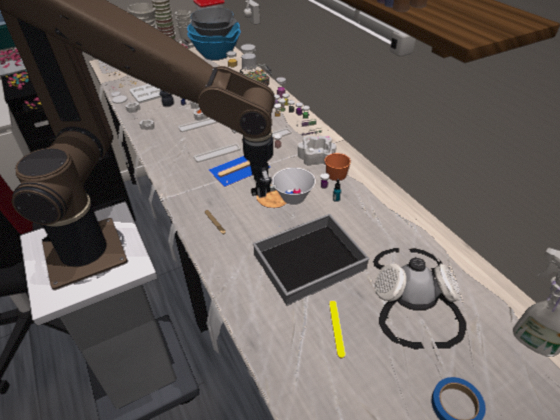

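Emit:
carry_out(commands=[{"delta_pos": [0.002, 0.025, 0], "delta_rot": [0, 0, 0.1], "claw": 2}, {"delta_pos": [0.004, 0.05, 0], "delta_rot": [0, 0, 0.2], "claw": 2}, {"delta_pos": [0.006, 0.07, 0], "delta_rot": [0, 0, 0.3], "claw": 2}, {"delta_pos": [0.008, 0.076, 0], "delta_rot": [0, 0, 0.35], "claw": 2}, {"delta_pos": [0.008, 0.076, 0], "delta_rot": [0, 0, 0.35], "claw": 2}])

```text
time: 7.72
eef_pos: [0.4561, -0.2478, 0.1626]
tcp_rot: [0.968, -0.249, 0.002, 0.001]
contact_force: [-0.4, 0.7, -1.0]
opening: 0.146
```

```bash
python3 - <<'E'
from kin import *
P,r=pour([.54,-.29,.17],-.5,0);delta(P,r)
im,d=ctrl.read_camera('top');cv2.imwrite('pics/t11.png',im[:,:,::-1])
im,d=ctrl.read_camera('scene');cv2.imwrite('pics/s11.png',im[:,:,::-1])
E
```

```text
t 7.7167 pos [ 0.4561 -0.2478  0.1626] q [-0.6933  0.0296  2.0325  0.      1.0752  1.3812] open 0.146
dpos [-0.0012 -0.0032  0.0005] drot [ 0.0008 -0.0042 -0.0037]
```

View pics/t11.png

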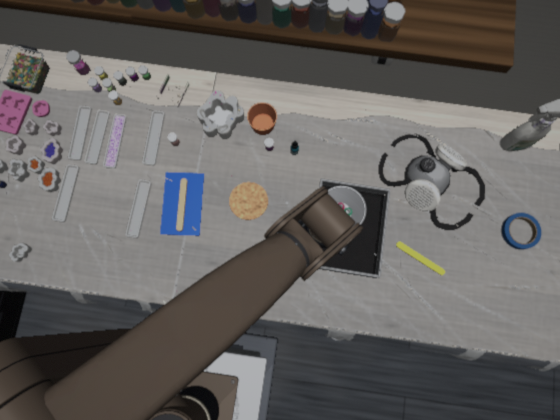

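View pics/s11.png

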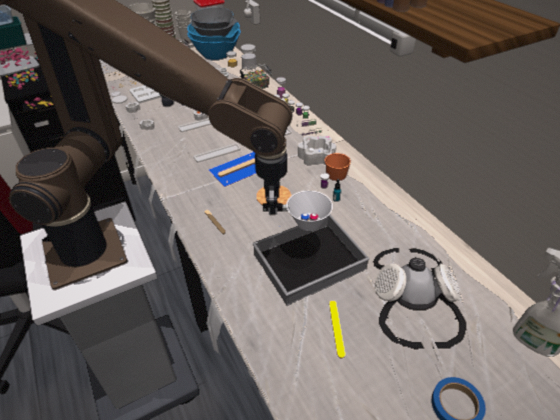

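```bash
python3 - <<'E'
from h import *
im=cv2.imread('pics/t11.png');h=cv2.cvtColor(im,cv2.COLOR_BGR2HSV)
m=cv2.inRange(h,(5,70,90),(25,255,255));m[:,:220]=0;m[:,280:]=0;m[:175]=0;m[228:]=0
ys,xs=np.nonzero(m);print(len(xs),xs.min(),xs.max(),ys.min(),ys.max(),xs.mean(),ys.mean())
print(ray('top',xs.mean(),ys.mean(),.005),ray('top',(xs.min()+xs.max())/2,(ys.min()+ys.max())/2,.005), ray('top',xs.min(),201,.005)-ray('top',xs.max(),201,.005))
# tray corners at rim
E
```

```text
1129 229 267 182 219 248.12931798051372 200.6279893711249
[ 0.558  -0.0443  0.005 ] [ 0.5583 -0.0439  0.005 ] [-0.015   0.1049  0.    ]
```

Emit:
carry_out(commands=[{"delta_pos": [0, 0, 0], "delta_rot": [0.12, 0, 0], "claw": 2}, {"delta_pos": [0, 0, 0], "delta_rot": [0.24, 0, 0], "claw": 2}, {"delta_pos": [0, 0, 0], "delta_rot": [0.36, 0, 0], "claw": 2}, {"delta_pos": [0, 0, 0], "delta_rot": [0.48, 0, 0], "claw": 2}, {"delta_pos": [0, 0, 0], "delta_rot": [0.6, 0, 0], "claw": 2}, {"delta_pos": [0, 0, 0], "delta_rot": [0.7, 0, 0], "claw": 2}, {"delta_pos": [0, 0, 0], "delta_rot": [0.8, 0, 0], "claw": 2}], force=110)

```text
time: 8.4
eef_pos: [0.4561, -0.2455, 0.1626]
tcp_rot: [0.892, -0.226, 0.099, -0.378]
contact_force: [1.1, 1.2, -2.2]
opening: 0.141
```

```bash
python3 - <<'E'
from kin import *
P,r=pour([.54,-.29,.17],-.5,1.3);delta(P,r)
im,d=ctrl.read_camera('top');cv2.imwrite('pics/t12.png',im[:,:,::-1])
im,d=ctrl.read_camera('scene');cv2.imwrite('pics/s12.png',im[:,:,::-1])
E
```

```text
t 8.4 pos [ 0.4561 -0.2455  0.1626] q [-0.9939  0.1846  2.0118  0.6951  1.4392  0.7983] open 0.141
dpos [ 0.     -0.0099  0.0027] drot [ 0.4963 -0.0008  0.0055]
```

View pics/t12.png

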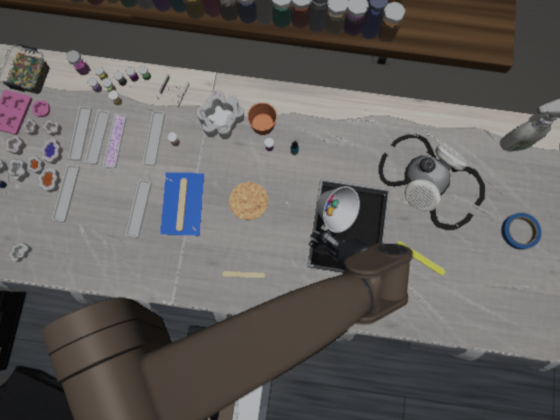

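View pics/s12.png

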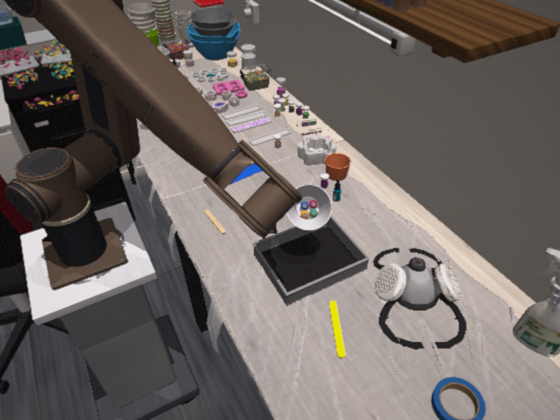

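```bash
python3 - <<'E'
from kin import *
s=ctrl.get_state()
for d6 in np.arange(.1,.35,.01):
    x,r=fk(s['qpos'],p,d6);e=np.linalg.norm(x-s['eef_pos'])
    if e<.02:print(d6,e,(r.inv()*R.from_quat(s['tcp_rot'])).magnitude())
d6=least_squares(lambda d:fk(s['qpos'],p,d[0])[0]-s['eef_pos'],[.2]).x[0];print(d6)
q=s['qpos']
for th in(1.3,1.6,1.8):
    P,r=pour([.54,-.29,.17],-.5,th);q,e=ik(P,r,q,d6);print(th,q,e,'W',P-r.apply([0,0,d6]))
E
```

```text
0.20999999999999996 0.01739971529178284 5.540697006111462e-16
0.21999999999999995 0.009602638267028295 5.540697006111462e-16
0.22999999999999995 0.0018056603434163697 5.540697006111462e-16
0.23999999999999994 0.005991605377549152 5.540697006111462e-16
0.24999999999999992 0.013788670670549124 5.540697006111462e-16
0.23231563900267882
1.3 [-1.0694  0.3771  1.9864  0.9686  1.7458  0.644 ] 1.2376154834079803e-15 W [ 0.353  -0.4341  0.23  ]
1.6 [-1.0817  0.5108  1.9662  1.1103  1.9409  0.5857] 4.4817330976279514e-11 W [ 0.3491 -0.4412  0.1635]
1.8 [-1.0729  0.599   1.9526  1.2063  2.0743  0.5631] 5.873426433451875e-13 W [ 0.3519 -0.4362  0.119 ]
```

Emit:
carry_out(commands=[{"delta_pos": [0, -0.004, -0.003], "delta_rot": [0.12, 0, 0], "claw": 2}, {"delta_pos": [0, -0.008, -0.006], "delta_rot": [0.24, 0, 0], "claw": 2}, {"delta_pos": [0, -0.011, -0.01], "delta_rot": [0.36, 0, 0], "claw": 2}, {"delta_pos": [0, -0.011, -0.01], "delta_rot": [0.46, 0, 0], "claw": 2}, {"delta_pos": [0, -0.011, -0.01], "delta_rot": [0.56, 0, 0], "claw": 2}])

```text
time: 8.92
eef_pos: [0.4557, -0.2448, 0.1756]
tcp_rot: [0.753, -0.191, 0.155, -0.61]
contact_force: [-0.1, 0.2, -2.5]
opening: 0.145
```

Emit:
carry_out(commands=[{"delta_pos": [0, 0, 0], "delta_rot": [0.08, 0, 0], "claw": 2}, {"delta_pos": [0, 0, 0], "delta_rot": [0.16, 0, 0], "claw": 2}, {"delta_pos": [0, 0, 0], "delta_rot": [0.24, 0, 0], "claw": 2}, {"delta_pos": [0, 0, 0], "delta_rot": [0.32, 0, 0], "claw": 2}, {"delta_pos": [0, 0, 0], "delta_rot": [0.4, 0, 0], "claw": 2}, {"delta_pos": [0, 0, 0], "delta_rot": [0.4, 0, 0], "claw": 2}])

```text
time: 9.42
eef_pos: [0.4559, -0.2424, 0.1738]
tcp_rot: [-0.617, 0.157, -0.188, 0.748]
contact_force: [0.2, 1.2, -0.5]
opening: 0.136
```

```bash
python3 - <<'E'
from kin import *
P,r=pour([.54,-.29,.185],-.5,1.8);delta(P,r);print(ctrl.get_state()['contact_force'])
im,d=ctrl.read_camera('top');cv2.imwrite('pics/t13.png',im[:,:,::-1])
im,d=ctrl.read_camera('scene');cv2.imwrite('pics/s13.png',im[:,:,::-1])
E
```

```text
t 9.4167 pos [ 0.4559 -0.2424  0.1738] q [-1.0859  0.58    1.9514  1.1765  2.0582  0.5728] open 0.136
dpos [ 0.0016 -0.0116  0.0087] drot [ 0.0388  0.0042 -0.0047]
[ 0.1673  1.2417 -0.5324]
```

View pics/t13.png

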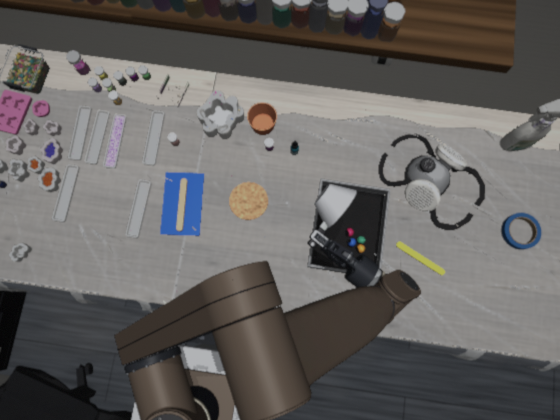

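View pics/s13.png

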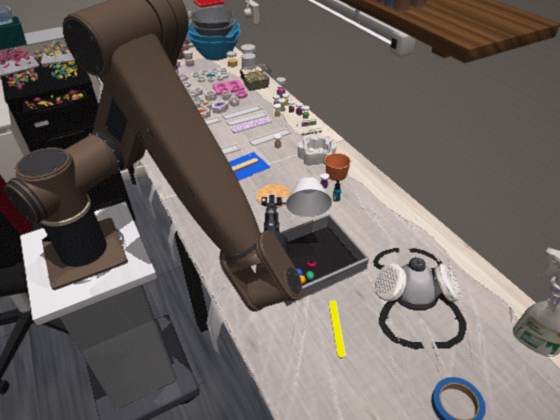

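All four castings lie in the tray (around (350–362, 232–248) in the top view). Roll back upright.

Emit:
carry_out(commands=[{"delta_pos": [0, 0, 0], "delta_rot": [-0.12, 0, 0], "claw": 2}, {"delta_pos": [0, 0, 0], "delta_rot": [-0.24, 0, 0], "claw": 2}, {"delta_pos": [0, 0, 0], "delta_rot": [-0.36, 0, 0], "claw": 2}, {"delta_pos": [0, 0, 0], "delta_rot": [-0.48, 0, 0], "claw": 2}, {"delta_pos": [0, 0, 0], "delta_rot": [-0.6, 0, 0], "claw": 2}, {"delta_pos": [0, 0, 0], "delta_rot": [-0.72, 0, 0], "claw": 2}, {"delta_pos": [0, 0, 0], "delta_rot": [-0.84, 0, 0], "claw": 2}, {"delta_pos": [0, 0, 0], "delta_rot": [-0.96, 0, 0], "claw": 2}])

```text
time: 10.18
eef_pos: [0.4565, -0.2446, 0.1776]
tcp_rot: [0.896, -0.226, 0.097, -0.371]
contact_force: [0.3, 0.3, -0.0]
opening: 0.141
```

Emit:
carry_out(commands=[{"delta_pos": [0, 0, 0], "delta_rot": [-0.12, 0, 0], "claw": 2}, {"delta_pos": [0, 0, 0], "delta_rot": [-0.24, 0, 0], "claw": 2}, {"delta_pos": [0, 0, 0], "delta_rot": [-0.36, 0, 0], "claw": 2}, {"delta_pos": [0, 0, 0], "delta_rot": [-0.48, 0, 0], "claw": 2}, {"delta_pos": [0, 0, 0], "delta_rot": [-0.6, 0, 0], "claw": 2}, {"delta_pos": [0, 0, 0], "delta_rot": [-0.7, 0, 0], "claw": 2}, {"delta_pos": [0, 0, 0], "delta_rot": [-0.78, 0, 0], "claw": 2}, {"delta_pos": [0, 0, 0], "delta_rot": [-0.78, 0, 0], "claw": 2}])

```text
time: 10.85
eef_pos: [0.4578, -0.2428, 0.18]
tcp_rot: [0.97, -0.243, 0.006, -0.001]
contact_force: [-0.0, -0.1, -1.5]
opening: 0.138
```

```bash
python3 - <<'E'
from kin import *
delta([.4688,-.0739,.165],down(-1.266))
im,d=ctrl.read_camera('top');cv2.imwrite('pics/t14.png',im[:,:,::-1])
im,d=ctrl.read_camera('wrist');cv2.imwrite('pics/w14.png',im[:,:,::-1])
E
```

```text
t 10.85 pos [ 0.4578 -0.2428  0.18  ] q [-0.6865  0.0026  2.025   0.0071  1.1047  1.3726] open 0.138
dpos [-0.0702 -0.154   0.015 ] drot [-0.0001 -0.0115 -0.7962]
```

View pics/w14.png

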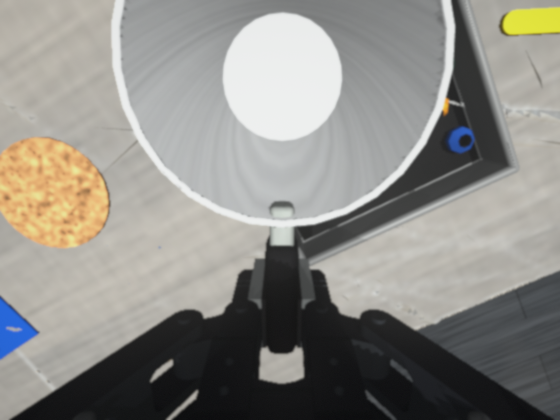

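Emit:
carry_out(commands=[{"delta_pos": [-0.01, -0.02, 0], "delta_rot": [0, -0.011, -0.12], "claw": 2}, {"delta_pos": [-0.02, -0.045, 0], "delta_rot": [0, -0.011, -0.24], "claw": 2}, {"delta_pos": [-0.03, -0.07, 0], "delta_rot": [0, -0.011, -0.36], "claw": 2}, {"delta_pos": [-0.04, -0.095, 0], "delta_rot": [0, -0.011, -0.48], "claw": 2}, {"delta_pos": [-0.05, -0.12, 0.005], "delta_rot": [0, -0.011, -0.6], "claw": 2}, {"delta_pos": [-0.06, -0.14, 0.01], "delta_rot": [0, -0.011, -0.72], "claw": 2}, {"delta_pos": [-0.07, -0.154, 0.015], "delta_rot": [0, -0.011, -0.796], "claw": 2}, {"delta_pos": [-0.07, -0.154, 0.015], "delta_rot": [0, -0.011, -0.796], "claw": 2}])

```text
time: 11.62
eef_pos: [0.4672, -0.073, 0.1635]
tcp_rot: [0.988, 0.152, -0.0, -0.004]
contact_force: [0.5, -0.2, -2.5]
opening: 0.142
```

```bash
python3 - <<'E'
from kin import *
delta([.4695,-.0745,.07],down(-1.266))
im,d=ctrl.read_camera('wrist');cv2.imwrite('pics/w15.png',im[:,:,::-1])
im,d=ctrl.read_camera('scene');cv2.imwrite('pics/s15.png',cv2.resize(im[130:290,180:390,::-1],None,fx=3.5,fy=3.5))
E
```

```text
t 11.6167 pos [ 0.4672 -0.073   0.1635] q [-0.373  -0.0758  2.1338  0.0067  1.0879  0.8887] open 0.142
dpos [0.0017 0.0028 0.0935] drot [-0.0073 -0.0004  0.0011]
```

View pics/s15.png

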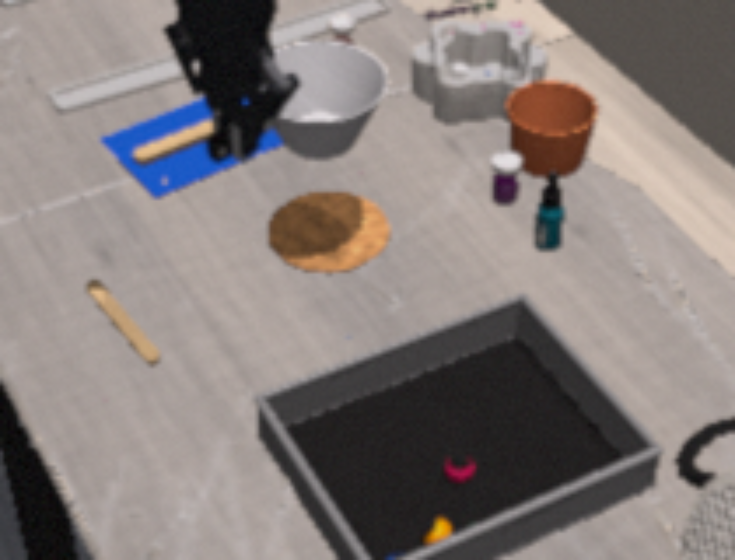

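Emit:
carry_out(commands=[{"delta_pos": [0.0017, 0.0028, 0.03], "delta_rot": [-0.007, 0, 0.001], "claw": 2}, {"delta_pos": [0.0017, 0.0028, 0.06], "delta_rot": [-0.007, 0, 0.001], "claw": 2}, {"delta_pos": [0.0017, 0.0028, 0.09], "delta_rot": [-0.007, 0, 0.001], "claw": 2}, {"delta_pos": [0.0017, 0.0028, 0.0935], "delta_rot": [-0.007, 0, 0.001], "claw": 2}, {"delta_pos": [0.0017, 0.0028, 0.0935], "delta_rot": [-0.007, 0, 0.001], "claw": 2}])

```text
time: 12.13
eef_pos: [0.4697, -0.078, 0.0698]
tcp_rot: [0.989, 0.148, -0.001, 0.0]
contact_force: [-0.2, -0.2, -0.5]
opening: 0.144
```

```bash
python3 - <<'E'
from kin import *
print(ray('scene',273.6,195.9,.005))
delta([.4695,-.0745,.0595],down(-1.266))
im,d=ctrl.read_camera('scene');cv2.imwrite('pics/s16.png',cv2.resize(im[140:240,210:330,::-1],None,fx=6,fy=6))
E
```

```text
[ 0.5584 -0.0512  0.005 ]
t 12.1333 pos [ 0.4697 -0.078   0.0698] q [-0.3776  0.0828  2.1766 -0.0014  0.8833  0.8967] open 0.144
dpos [ 0.0009 -0.0034  0.0103] drot [ 0.0001  0.0015 -0.0075]
```

View pics/s16.png

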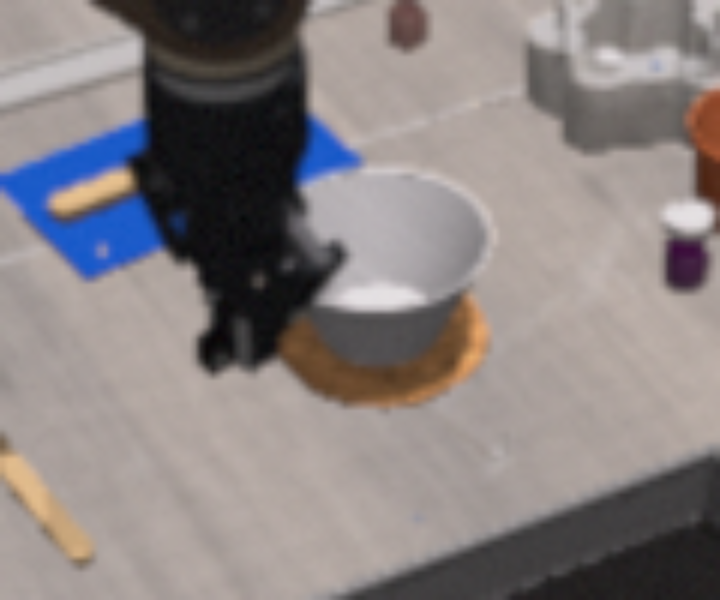

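Emit:
carry_out(commands=[{"delta_pos": [0.001, -0.003, 0.005], "delta_rot": [0, 0.001, 0], "claw": 2}, {"delta_pos": [0.001, -0.003, 0.009], "delta_rot": [0, 0.001, 0], "claw": 2}, {"delta_pos": [0.001, -0.003, 0.0105], "delta_rot": [0, 0.001, 0], "claw": 2}, {"delta_pos": [0.001, -0.003, 0.0105], "delta_rot": [0, 0.001, 0], "claw": 2}])

```text
time: 12.52
eef_pos: [0.4717, -0.0753, 0.0617]
tcp_rot: [0.989, 0.148, 0.002, 0.001]
contact_force: [0.4, -0.4, 0.2]
opening: 0.142
```

```bash
python3 - <<'E'
from kin import *
delta([.4695,-.0745,.0595],down(-1.266));s=ctrl.get_state();print(s['contact_force'],s['wrist_torque'])
E
```

```text
t 12.5167 pos [ 0.4717 -0.0753  0.0617] q [-0.371   0.0984  2.1785 -0.0006  0.8597  0.9023] open 0.142
dpos [-0.0019 -0.0015  0.0022] drot [ 0.0035 -0.0037 -0.0069]
[ 0.3507 -0.3959  0.2432] [ 0.0362  0.0519 -0.0121]
```

Emit:
carry_out(commands=[{"delta_pos": [0, 0, 0.003], "delta_rot": [0, -0.003, 0], "claw": 2}, {"delta_pos": [0, 0, 0.0045], "delta_rot": [0, -0.003, 0], "claw": 2}, {"delta_pos": [0, 0, 0.0045], "delta_rot": [0, -0.003, 0], "claw": 2}])

```text
time: 12.77
eef_pos: [0.4729, -0.0757, 0.0591]
tcp_rot: [0.989, 0.149, 0.001, 0.002]
contact_force: [-4.5, -0.0, 8.8]
opening: 0.14
```

```bash
python3 - <<'E'
from kin import *
delta([.4695,-.0745,.0595],down(-1.266));s=ctrl.get_state();print(s['contact_force'],s['wrist_torque'])
E
```

```text
t 12.7667 pos [ 0.4729 -0.0757  0.0591] q [-0.3699  0.1065  2.1757 -0.003   0.855   0.9044] open 0.14
dpos [-0.0029 -0.0022 -0.0004] drot [ 0.0045 -0.002  -0.0064]
[-4.5222 -0.0425  8.7762] [0.2588 0.273  0.103 ]
```

Contact with the coaster (8.8 N up). Release, rise straight up.

Emit:
carry_out(commands=[{"delta_pos": [0, 0, -0.001], "delta_rot": [0, 0, 0], "claw": 15}, {"delta_pos": [0, 0, -0.001], "delta_rot": [0, 0, 0], "claw": 25}, {"delta_pos": [0, 0, -0.001], "delta_rot": [0, 0, 0], "claw": 45}, {"delta_pos": [0, 0, -0.001], "delta_rot": [0, 0, 0], "claw": 55}, {"delta_pos": [0, 0, -0.03], "delta_rot": [0, 0, 0], "claw": 55}, {"delta_pos": [0, 0, -0.07], "delta_rot": [0, 0, 0], "claw": 55}, {"delta_pos": [0, 0, -0.11], "delta_rot": [0, 0, 0], "claw": 55}, {"delta_pos": [0, 0, -0.14], "delta_rot": [0, 0, 0], "claw": 55}])

```text
time: 13.43
eef_pos: [0.473, -0.0754, 0.202]
tcp_rot: [0.989, 0.149, 0.002, 0.003]
contact_force: [0.9, 0.0, 0.5]
opening: 0.551
```

Emit:
carry_out(commands=[{"delta_pos": [0, 0, -0.04], "delta_rot": [0, 0, 0], "claw": 55}, {"delta_pos": [-0.03, 0.0, -0.06], "delta_rot": [0, 0, 0], "claw": 55}, {"delta_pos": [-0.03, 0.0, -0.06], "delta_rot": [0, 0, 0], "claw": 55}, {"delta_pos": [-0.03, 0.0, -0.06], "delta_rot": [0, 0, 0], "claw": 55}])

```text
time: 13.77
eef_pos: [0.4442, -0.0843, 0.2636]
tcp_rot: [0.989, 0.148, 0.004, 0.004]
contact_force: [-0.2, -0.4, -0.8]
opening: 0.549
```

```bash
python3 - <<'E'
from kin import *
s=ctrl.get_state();print(s['time'],s['eef_pos'],s['contact_force'],np.abs(s['dq']).max())
im,d=ctrl.read_camera('top');np.save('t17.npy',d);cv2.imwrite('pics/t17.png',cv2.resize(im[120:290,150:400,::-1],None,fx=3.2,fy=3.2,interpolation=cv2.INTER_CUBIC))
im,d=ctrl.read_camera('scene');cv2.imwrite('pics/s17.png',cv2.resize(im[130:310,190:390,::-1],None,fx=3.3,fy=3.3,interpolation=cv2.INTER_CUBIC))
im,d=ctrl.read_camera('wrist');cv2.imwrite('pics/w17.png',im[:,:,::-1])
E
```

```text
13.7667 [ 0.4442 -0.0843  0.2636] [-0.2343 -0.4059 -0.7534] 0.06250040614699211
```

View pics/t17.png

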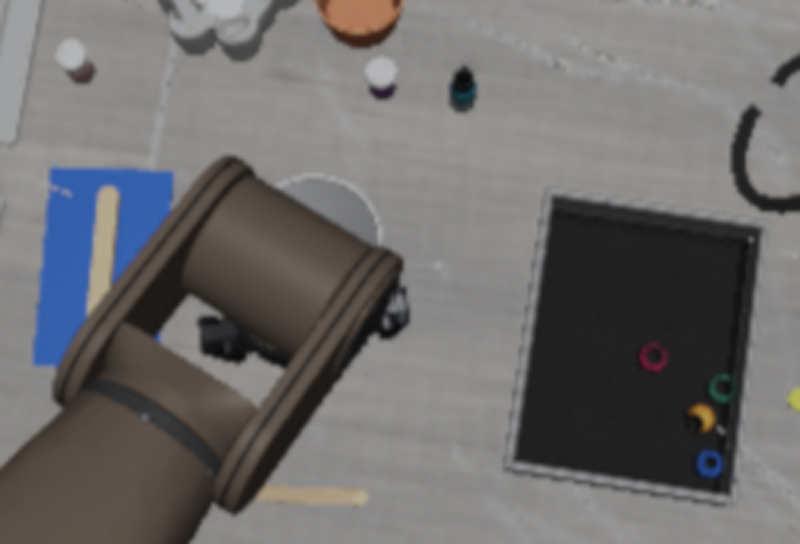

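View pics/s17.png

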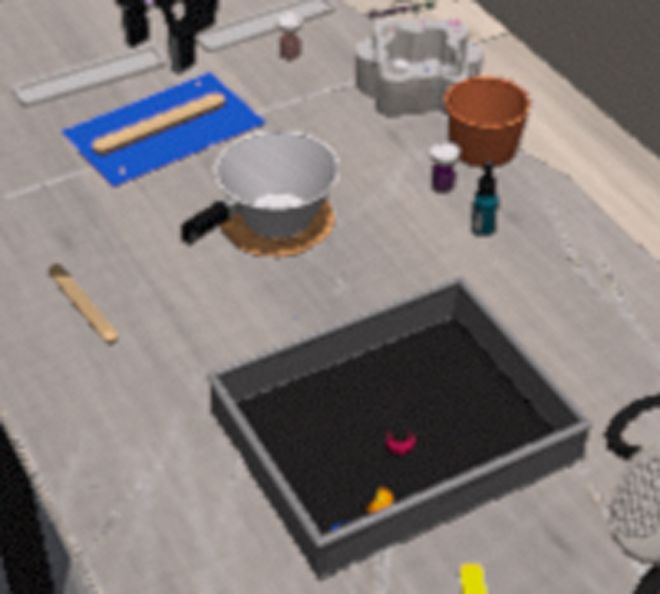

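View pics/w17.png

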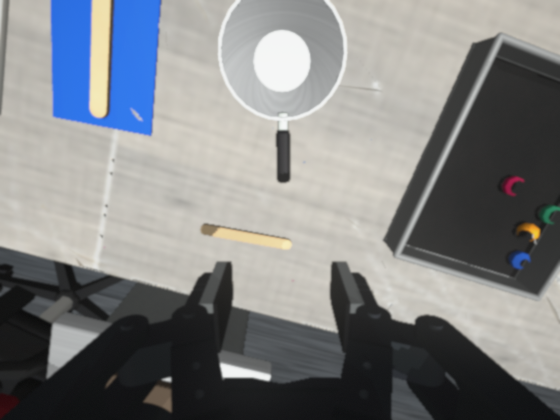

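Emit:
carry_out(commands=[{"delta_pos": [0, 0, 0], "delta_rot": [0, 0, 0], "claw": 55}, {"delta_pos": [0, 0, 0], "delta_rot": [0, 0, 0], "claw": 55}, {"delta_pos": [0, 0, 0], "delta_rot": [0, 0, 0], "claw": 55}, {"delta_pos": [0, 0, 0], "delta_rot": [0, 0, 0], "claw": 55}, {"delta_pos": [0, 0, 0], "delta_rot": [0, 0, 0], "claw": 55}, {"delta_pos": [0, 0, 0], "delta_rot": [0, 0, 0], "claw": 55}])

```text
time: 14.42
eef_pos: [0.4435, -0.0835, 0.2597]
tcp_rot: [0.989, 0.149, 0.001, 0.002]
contact_force: [1.5, 0.0, -0.3]
opening: 0.555
```

```bash
python3 - <<'E'
from kin import *
im,d=ctrl.read_camera('top');im=im[:,:,::-1].copy()
a=cv2.imread('pics/t14.png')
c=[cv2.resize(x[180:280,310:390],(400,500),interpolation=cv2.INTER_CUBIC) for x in(a,im)]
cv2.imwrite('pics/t18.png',np.hstack(c))
for n,p in dict(red=(354,231),green=(375,241),amber=(369,250),blue=(371,264)).items():print(n,dep('top',*p,d))
for p in[(183,180),(182,205)]:print('stick',dep('top',*p,d))
E
```

```text
red [ 0.5144 -0.3462  0.0053]
green [ 0.4945 -0.4059  0.0074]
amber [ 0.465  -0.3894  0.0247]
blue [ 0.4314 -0.4027  0.0001]
stick [0.5899 0.1455 0.0097]
stick [0.5185 0.1345 0.0109]
```

View pics/t18.png

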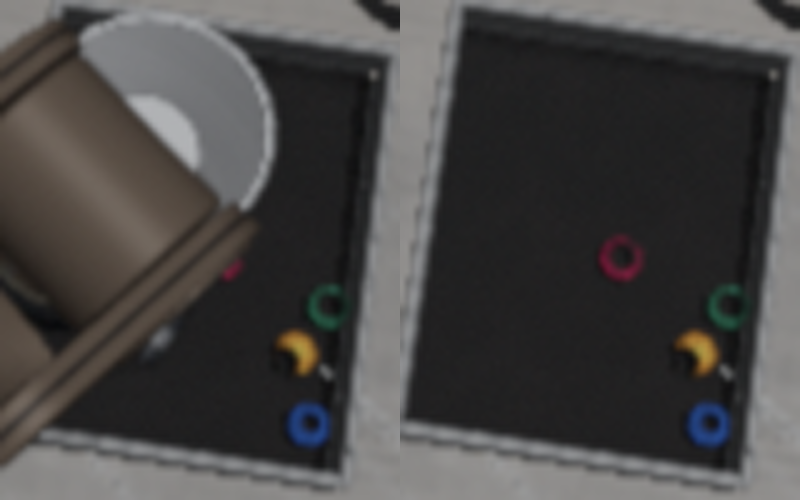

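```bash
python3 -c "
from plant import ctrl
print(ctrl.sign_off())"
```

```text
the job is handed in; nothing more can be done
None
```

The task is finished and handed in at about 14.5 s of the 56 s allowed; no verdict is reported, so the checks below are my own.

**What I did**
- I lifted the stick off the pot and laid it flat along the blue mat.
- I took the pot by its handle and rolled it about 100° over the tray with its mouth at about 0.18 m. All four castings dropped out.
- I stood the pot back on its coaster, opened the gripper and raised the arm clear.

**Last checks**
- **Castings:** all four lie inside the tray, and the three visible in both views had not moved in the last 3.5 s. The fourth, crimson, was mostly hidden behind the arm in the earlier one. The amber casting rests on its edge but is well below the rim (its top is at about 25 mm).
- **Pot:** it stands upright and empty, within about 5 mm of the coaster's centre.
- **Stick:** it lies flat and centred on the mat, with its top at about 10–11 mm by depth reading, against an expected 13 mm.
- **Bystanders:** the dropper bottle and both vials looked undisturbed, and I never went near them.
- **Gripper:** the arm touches nothing.

**Disagreements:** the top and scene cameras gave the coaster's y as -0.044 and -0.051 m, a 7 mm difference and well within tolerance. An early wrist-camera reading of the stick, taken while the arm was still settling, was about 8 mm off, so I took it again closer in before grasping.

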